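# Long dovetail rail out of the dry box

### The arm

A 6-joint arm with a two-finger parallel gripper is mounted at the origin on the work surface. World frame = base frame: x ahead of the robot, y to its left, z up, the work surface at z = 0. Lengths are in m, angles in degrees, forces in N, time in s.
With the tool pointing down it reaches from about 0.4 to 0.925 m from the base axis. Payload 12.5 kg.
Tool frame: the origin (TCP) lies on the centre line of the jaws, within the pads' length; the fingertips stand 25 mm ahead of it and the grasp point (between the pads) lies 6 mm ahead of it; x points along the fingers, z is the direction in which the jaws open and shut, and the axes are right-handed (so a half turn about x gives the same grasp; the last joint's range is limited). The gripper opens to 95 mm and grips with 3 to 60 N. Pads are 20 mm wide; open, the fingers measure 119 mm over their backs; the gripper's body (75 mm by 180 mm) begins 59 mm behind the grasp point.
Start: joints at [61.158, 28.126, 89.318, -0, 62.55, -6.05], TCP at [0.242, 0.576, 0.24] pointing down, gripper open.
Joint ranges: [-177.58, 177.58], [-47.91, 125.51], [2.72, 160], [-65.01, 245.01], [3.68, 167.84], [-153.87, 153.87]. Speed limits (degrees/s): [127.2, 127.2, 159.86, 180, 180, 180].

### API

Orientations are given as a 3x3 rotation matrix whose columns are the frame's x, y, z axes.
In Python, from bench import arm gives the robot as it stands.
- The arm moves only by the tool carry_out, never from a script. Its argument "targets" is text: rows parted by semicolons, each of 7 numbers parted by spaces: the shift along the tool's x, y, z in cm, then the turn, a rotation vector about the tool's x, y, z in rad, then the opening, from 0 (shut) to 1 (fully open). A call has 1 to 10 rows; each row shifts and turns the pose as measured when the row begins, along the tool's axes as they then stand; what a row does not reach is not made up. A row lasts 1/10 s, in which the tool goes at most 50 mm and 8.59 degrees, less where a joint would pass 70% of its speed; a pose out of reach is approached as far as the arm can. A call is refused whole if a number of a shift passes 5 or a number of a turn 0.15, either way. A call with a gripper value outside its range is refused whole. The fingers move at their own pace and stop on an object; "grip_force" is the grip in N (left out, the last holds). Time passes only in rows, so rows that do not move let the fingers close. It gives the time, the measured TCP pose, the force and the opening at its end, in the units of the state.
- arm.sense(): the state, without advancing time (a new reading comes with each control period).
- arm.capture(name): name is "scene" or "side" or "wrist"; returns the picture (384x512x3 uint8, blue, green, red); there is no depth.
- arm.camera_model(name): a dict with "K" (3x3 intrinsics, pixels), "world_to_cam" (4x4, takes a point from world to camera coordinates). Camera axes: x right, y up, looking along -z (the intrinsics and any distortion apply to the point x, -y, -z); pixel columns grow to the right and rows downward; lengths in m; the calibration is good to about 2 mm. A picture is of the moment at which its call begins: read the wrist's pose just before it. camera_model takes no time and is no camera call; for the wrist camera it gives the pose at the moment of the call.
- arm.close_job(): hands the job in, once; it reports no verdict.
The state is a dict: "clock": time; "qpos": joint angles; "qd": joint speeds; "tau": joint torques, N m; "eef_pos": TCP position; "tool_rot": TCP orientation; "ft_force": force on the tool from outside, world axes, zero at the start; "moment": the same for the moment, N m; "grip_width": finger opening in m.
Only numpy, scipy, OpenCV 4.12 (cv2) and the standard library are available. Lean on these libraries where they do the work, as an engineer would, in place of code of your own. Each camera call takes 0.05 s, during which the arm holds its last target. There are 200 camera calls.

### The job

Fold the dry box's half-open lid right back until it lies flat on the fixed rear part of the box top, then take the long aluminium rail out through the hatch. The hatch is shorter than the rail, so raise its front end first and draw it out tilted, without forcing it against the box. Finish holding the rail still in the gripper, above the box with its lowest point at least 6 cm higher than the folded lid, and leave everything else where it is.

Things in the scene. Friction and masses are not known exactly. Their poses are not given: they have to be found in the camera images.
- dry_box: Clear plastic box, fixed, 222 long (x) x 130 wide (y) x 84 high (mm). Origin: centre of its underside; +x is its front (hatch) end. Walls 5 mm; dark foam bed inside with its top at z = 32; inside length 212, width 120; 48 mm free between foam and top plate. The top plate (z = 80 to 84) is closed over the rear half (x < 0). An open latch lever sticks out in front to x = 130, z < 75.
- hatch (a point): Centre of the open rectangular hatch in the front half of the box's top plate, level with the plate's upper face (box x = 50, y = 0, z = 84). The hatch is 100 long (box x from 0 to 100) and 110 wide (y from -55 to 55).
- dry_lid (a joint): Hinge of the clear, grey-framed lid (110 mm from axis to free edge, 124 wide, 6 thick). Axis along the box's y at x = 0, z = 87: the hatch's rear edge. Rad: 0 closed, 1.57 upright, 3.14 (stop) folded flat on the fixed rear top, then at z = 84 to 90. Stiff: it stays where left; 0.06 to 0.1 N m moves it (under 2 N at 60 mm). Starts at 1.15 to 1.8.
- lid_edge (a point): Middle of the lid's free edge, 108 mm from the hinge axis, at half the lid's thickness.
- rail: The long part: straight aluminium dovetail rail, 185 x 38 x 14 mm, 0.11 to 0.22 kg, lying flat and lengthwise on the foam, rear part under the closed half of the top, front part in the hatch. Origin: centre of its underside; x along its length, +x to the box's front. Grip it across its 38 mm width.
- rail_front (a point): Centre of the rail's front end face, 92.5 mm along the rail's x from its middle, 7 mm above its underside.
- rail_rear (a point): Centre of the rail's rear end face, -92.5 mm along the rail's x, 7 mm above its underside.
- zoom_lens: Bystander: black zoom lens standing upright, 80 mm diameter, 138 high. Origin: centre of its underside.
- l_bracket: Bystander: aluminium L-bracket on the table, foot 38 (x) x 100 (y) x 9, upright arm at its +y end, 85 high. Origin: centre of its underside.
- steel_tray: Bystander: small stainless tray, 150 x 100 x 18 mm. Origin: centre of its underside.
- short_plate: Bystander: short plate of the same section as the rail, 70 x 38 x 14 mm, lying in the tray. Origin: centre of its underside.
- filter_case: Bystander: round filter case, 82 mm diameter, 13 high. Origin: centre of its underside.
- battery: Bystander: black camera battery lying flat, 56 x 38 x 21 mm. Origin: centre of its underside.
- rear_cap: Bystander: black lens cap, 64 mm diameter, 14 high. Origin: centre of its underside.
Things that resemble listed ones, but are neither listed nor needed, are in the scene too. There is more than one size of the rail; the one meant has the size given above.

How it is judged (in metres and radians):
On the way, in this order (a step that is already met when the one before it is completed fails the run):
1. the lid is folded right back (joint over 2.9 rad) (value of joint dry_lid above 2.9 rad), for 0.2 s.
2. the rail, gripped, is tilted out through the hatch: front end at least 20 mm above the box top, rear end still inside (height (world z) of rail_front above 0.104 m and height (world z) of rail_rear below 0.08 m and contact force between rail and the fingers above 0.5 N), for 0.1 s.
At the end, for the whole second after the job is handed in: Lid still folded back (over 2.9 rad); rail held still in the fingers, touching neither box, lens nor bracket, the centres of both its ends over 145 mm above the table (55 mm above the folded lid), its middle within 250 mm of the box's middle seen from above (value of joint dry_lid above 2.9 rad and height (world z) of each of rail_front, rail_rear above 0.145 m and horizontal distance between rail and dry_box below 0.25 m and contact force between rail and the fingers above 0.5 N and contact force between rail and dry_box below 0.1 N and contact force between rail and zoom_lens below 0.1 N and contact force between rail and l_bracket below 0.1 N and linear speed of rail below 0.03 m/s and angular speed of rail below 0.2 rad/s); the arm keeps its last pose, push and grip.
It fails at once if the rail is forced against the box (over 40 N) while it is being tilted or drawn out (contact force between rail and dry_box above 40 N and height (world z) of rail_front above 0.05 m).
It fails at once if another thing on the table is shoved (moved over 20 mm) (distance of any of zoom_lens, l_bracket, steel_tray, short_plate, filter_case, battery, rear_cap from where it was at the start of the episode above 0.02 m).
It fails at once if the zoom lens or the bracket is tipped (angle between any of zoom_lens, l_bracket's own z axis and vertical above 0.3 rad).
It also fails if it takes over 56 s, if anything falls off the work surface, if the arm or the gripper's body presses on something with over 40 N, if the wrist force passes 120 N, or if a joint passes its speed limit or range.

## Working session

There is one attempt and no reset: what is moved stays moved. The work goes in short steps, Python scripts to look and compute and a tool call to move; the robot and the scene stay as the last step left them, time stands still between calls to the robot, and variables do not carry over. Pictures are saved under pics/ and viewed, about 8 in all and at most 12, crops included, and the job is handed in when it is done.

Besides the shell and the picture viewer there is one more tool, called after "Emit:" by a JSON object that holds its "method" and its "body", one argument or row to a line. carry_out: Moves the arm, as the interface text tells. Its arguments: {"type":"object","properties":{"targets":{"type":"string"},"grip_force":{"type":"number"}},"required":["targets"]}

```bash
mkdir -p pics; ls; python3 - <<'E'
from bench import arm
import cv2,numpy as np
s=arm.sense();print(s)
a=arm.capture("scene");b=arm.capture("side")
cv2.imwrite("pics/scene0.png",a);cv2.imwrite("pics/side0.png",b)
for n in("scene","side","wrist"):
  m=arm.camera_model(n);print(n,{k:np.round(v,4).tolist() if not isinstance(v,str) else v for k,v in m.items()})
E
```

```text
pics
{'clock': 0.0, 'qpos': array([ 6.11567661e+01,  2.81636281e+01,  8.93514581e+01, -8.41263802e-05,
        6.25497101e+01, -6.04999432e+00]), 'qd': array([ 0.05588051,  0.0474706 ,  0.09569679,  0.05336167, -0.01111173,
        0.00614249]), 'tau': array([-1.97860652e-03, -6.12618971e+01, -2.58176547e+01,  6.93080225e-02,
        4.82662779e-02, -5.40854410e-05]), 'eef_pos': array([0.24199285, 0.57600143, 0.23905936]), 'tool_rot': array([[-5.44425808e-04, -9.21909099e-01,  3.87405881e-01],
       [-9.91240158e-04,  3.87406245e-01,  9.21908574e-01],
       [-9.99999361e-01,  1.17898554e-04, -1.12474728e-03]]), 'ft_force': array([-1.21340695,  0.04953819,  0.4134107 ]), 'moment': array([-0.0112995,  0.0343127, -0.0108994]), 'grip_width': 0.09489325665863624}
scene {'K': [[418.3953, 0.0, 250.1981], [0.0, 418.3953, 196.667], [0.0, 0.0, 1.0]], 'world_to_cam': [[0.358, 0.9336, 0.015, -0.2307], [-0.7781, 0.2894, 0.5575, 0.3454], [0.5161, -0.2113, 0.83, -1.3495], [0.0, 0.0, 0.0, 1.0]]}
side {'K': [[491.6818, 0.0, 262.9692], [0.0, 491.6818, 183.7936], [0.0, 0.0, 1.0]], 'world_to_cam': [[0.8887, -0.4584, 0.0132, -0.4151], [0.2424, 0.4941, 0.8349, -0.2485], [-0.3893, -0.7388, 0.5502, -1.1121], [0.0, 0.0, 0.0, 1.0]]}
wrist {'K': [[305.8721, 0.0, 252.1917], [0.0, 305.8721, 189.3904], [0.0, 0.0, 1.0]], 'world_to_cam': [[0.3877, 0.9218, -0.0011, -0.6242], [-0.891, 0.3745, -0.2566, 0.0291], [-0.2361, 0.1005, 0.9665, -0.3909], [0.0, 0.0, 0.0, 1.0]]}
```

View pics/scene0.png

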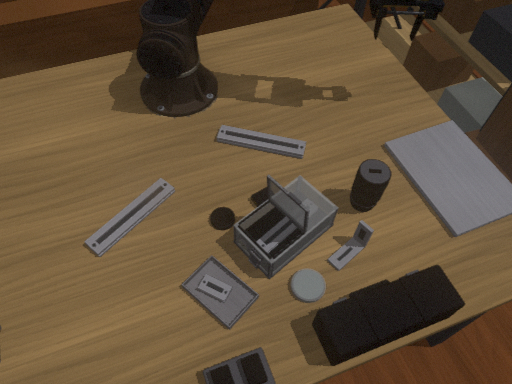

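View pics/side0.png

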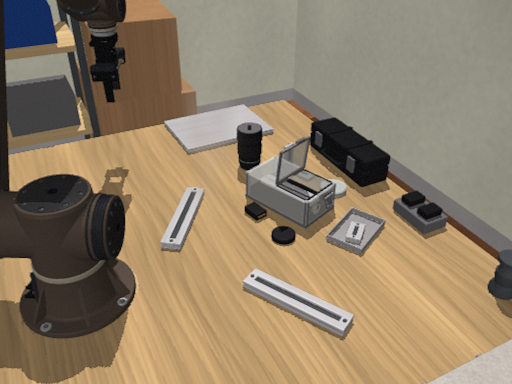

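The robot is top-left in the scene view. The dry box is at about scene (285,225) / side (292,188), with its lid half open and hatch and latch facing scene lower-left.

There are three rail candidates:
- In the box, scene (275,232).
- Loose, scene (260,142).
- Loose, scene (130,216).

The one in the box fits, because it lies on the foam under the hatch. I'll confirm that in an enlarged crop.

```bash
python3 - <<'E'
import cv2,numpy as np
a=cv2.imread("pics/scene0.png")[165:285,220:350];b=cv2.imread("pics/side0.png")[130:230,235:345]
a=cv2.resize(a,(0,0),fx=3.07,fy=4.6*3.07/4.6,interpolation=3) 
a=cv2.resize(cv2.imread("pics/scene0.png")[170:280,225:345],(400,367),interpolation=2)
b=cv2.resize(cv2.imread("pics/side0.png")[130:240,235:355],(400,367),interpolation=2)
a=cv2.resize(a,(400,367));cv2.imwrite("pics/crop0.png",np.hstack([a,b]))
E
```

```text
(no output)
```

View pics/crop0.png

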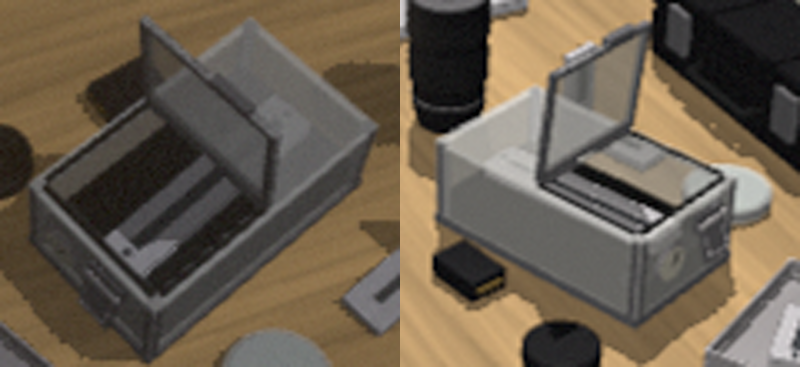

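The crop shows the box rail (dark grooved) lying on the foam. Its front end is at crop (107-140, 238-278), and its length runs on under the closed half of the top. The lid's free edge is at scene crop (142,20)-(272,140) and side crop (553,72)-(648,27).

```bash
cat >h.py <<'E'
import numpy as np,cv2
from bench import arm
def ray(n,uv,m=None):
    m=m or arm.camera_model(n);W=np.array(m["world_to_cam"]);K=np.array(m["K"])
    d=np.linalg.inv(K)@[uv[0],uv[1],1];d=np.array([d[0],-d[1],-d[2]])
    R=W[:3,:3];return -R.T@W[:3,3],R.T@d/np.linalg.norm(d)
def plane(n,uv,z,m=None):
    c,d=ray(n,uv,m);return c+d*(z-c[2])/d[2]
def tri(rays):
    A=sum(np.eye(3)-np.outer(d,d) for c,d in rays);b=sum((np.eye(3)-np.outer(d,d))@c for c,d in rays)
    p=np.linalg.solve(A,b);return p,max(np.linalg.norm(np.cross(p-c,d)) for c,d in rays)
def proj(n,p,m=None):
    m=m or arm.camera_model(n);W=np.array(m["world_to_cam"]);q=W[:3,:3]@p+W[:3,3]
    return (np.array(m["K"])@[q[0],-q[1],-q[2]])[:2]/-q[2]
E
python3 - <<'E'
from h import *
np.set_printoptions(precision=4,suppress=True)
S=lambda x,y:(x*.3+225-.35,y*.3+170-.35)
D=lambda x,y:((x-400)*.3+235-.35,y*.3+130-.35)
P={"FA":[(35,185),(642,237)],"FB":[(152,298),(735,178)],"RA":[(250,22),(440,145)],"RB":[(375,128),(540,90)],
"LA":[(142,20),(553,72)],"LB":[(272,140),(648,27)]}
# scene/side pairing by trying both
for a in P:
  for b in P:
    if a[0]==b[0]:
      p,e=tri([ray("scene",S(*P[a][0])),ray("side",D(*P[b][1]))])
      if e<.01: print(a,b,p,e)
for k in("FA","FB","RA","RB"):
  print(k,plane("scene",S(*P[k][0]),.084),plane("side",D(*P[k][1]),.084))
for q in((105,240),(140,278)):print("rail front",plane("scene",S(*q),.046))
E
```

```text
FA FA [ 0.5856 -0.017   0.0857] 0.0013569944756503013
FB FB [0.6969 0.0233 0.0871] 0.004666285734088027
RA RA [0.5065 0.1846 0.08  ] 0.002778618191152281
RB RB [0.6266 0.2277 0.0818] 0.0037170457278692774
LA LA [0.5522 0.0721 0.1959] 0.0003993728480149863
LB LB [0.6642 0.1139 0.19  ] 0.0014705123171574839
FA [ 0.5836 -0.0156  0.084 ] [ 0.5872 -0.0166  0.084 ]
FB [0.6923 0.0279 0.084 ] [0.7006 0.0214 0.084 ]
RA [0.5067 0.1854 0.084 ] [0.504  0.1747 0.084 ]
RB [0.6248 0.2301 0.084 ] [0.6248 0.2188 0.084 ]
rail front [0.6227 0.0227 0.046 ]
rail front [0.6592 0.0348 0.046 ]
```

Measured so far:
- **Box:** centre about (0.604, 0.105), front direction about (0.349, -0.937).
- **Lid:** about 1.46 rad.
- **Rail:** front end at box x≈0.084, y≈0.009, aligned with the box.

Next I raise the tool, turn it to the box axes and close the gripper.

Emit:
{"method": "carry_out", "body": {
  "targets": "-1.5 0 0 0.136 0 0 0; -1.5 0 0 0.136 0 0 0; -1.5 0 0 0.136 0 0 0; -1.5 0 0 0.136 0 0 0; -1.5 0 0 0.136 0 0 0; 0 0 0 0.136 0 0 0; 0 0 0 0 0 0 0",
  "grip_force": 30
}}

```text
clock: 0.8
eef_pos: [0.2416, 0.5753, 0.314]
tool_rot: [[-0.004, -0.32, 0.948], [-0.007, 0.947, 0.32], [-1.0, -0.005, -0.006]]
ft_force: [0.2, -0.2, -0.4]
grip_width: 0.0443
```

```bash
cat >>h.py <<'E'
C=np.array([.6035,.1045,0]);XB=np.array([.349,-.937,0]);XB/=np.linalg.norm(XB);YB=np.array([-XB[1],XB[0],0])
B=np.c_[XB,YB,[0,0,1]]
from scipy.spatial.transform import Rotation as Ro
def go(tipbox,tilt=0):
    """tool-axis shift (cm) and turn to put the fingertips at a box-frame point; tilt>0 = body leaning rearward"""
    s=arm.sense();R=s["tool_rot"];p=s["eef_pos"]
    t=np.radians(tilt);x=B@[np.sin(t),0,-np.cos(t)];z=YB;Rd=np.c_[x,np.cross(z,x),z]
    tgt=C+B@np.array(tipbox)-.025*x
    print("t",round(s["clock"],2),"tip box mm",np.round(1e3*B.T@(p+.025*R[:,0]-C),1),"F",np.round(s["ft_force"],1),"w",round(s["grip_width"]*1e3,1))
    print("shift cm",np.round(100*R.T@(tgt-p),2),"turn",np.round(Ro.from_matrix(R.T@Rd).as_rotvec(),3))
E
python3 -c "
from h import *
go([.07,0,.24])"
```

```text
t 0.8 tip box mm [-567.4 -174.9  289. ] F [ 0.2 -0.2 -0.4] w 44.3
shift cm [  5.12 -63.15  19.48] turn [-0.031 -0.006  0.005]
```

Emit:
{"method": "carry_out", "body": {
  "targets": "0 -4.5 1.4 0 0 0 0; 0 -4.5 1.4 -0.03 0 0 0; 0 -4.5 1.4 0 0 0 0; 0 -4.5 1.4 0 0 0 0; 0 -4.5 1.4 0 0 0 0; 0 -4.5 1.4 0 0 0 0; 0 -4.5 1.4 0 0 0 0; 0 -4.5 1.4 0 0 0 0; 0 -4.5 1.4 0 0 0 0; 0 -4.5 1.4 0 0 0 0"
}}

```text
clock: 1.8
eef_pos: [0.5414, 0.1966, 0.3108]
tool_rot: [[-0.009, -0.401, 0.916], [-0.01, 0.916, 0.401], [-1.0, -0.005, -0.012]]
ft_force: [0.1, 0.7, -0.7]
grip_width: 0.0003
```

```bash
python3 -c "
from h import *
go([.07,0,.24])"
```

```text
t 1.8 tip box mm [-107.9  -26.3  285.8] F [ 0.1  0.7 -0.7] w 0.3
shift cm [  4.65 -17.9    1.67] turn [ 0.056 -0.012  0.006]
```

Emit:
{"method": "carry_out", "body": {
  "targets": "0 -4.5 0.5 0.05 -0.01 0.006 0; 0 -4.5 0.5 0 0 0 0; 0 -4.5 0.5 0 0 0 0; 0 -4.4 0.3 0 0 0 0; 0 -0.5 0 0 0 0 0; 0 0 0 0 0 0 0"
}}

```text
clock: 2.4
eef_pos: [0.6311, 0.0198, 0.3064]
tool_rot: [[-0.007, -0.372, 0.928], [-0.001, 0.928, 0.372], [-1.0, 0.002, -0.007]]
ft_force: [0.3, 0.2, 0.5]
grip_width: 0.0007
```

```bash
python3 - <<'E'
from h import *
go([.07,0,.17])
cv2.imwrite("pics/w1.png",arm.capture("wrist"))
m=arm.camera_model("wrist")
for nm,q in dict(FA=(.111,-.065,.084),FB=(.111,.065,.084),hA=(.1,-.055,.084),hB=(.1,.055,.084),railL=(.084,-.010,.046),railR=(.084,.028,.046),lidA=(.012,-.062,.195),lidB=(.012,.062,.195)).items(): print(nm,np.round(proj("wrist",C+B@np.array(q),m)))
E
```

```text
t 2.4 tip box mm [ 89.   -3.8 281.4] F [0.3 0.2 0.5] w 0.7
shift cm [11.14  1.87  0.49] turn [ 0.024 -0.007 -0.002]
FA [204. 186.]
FB [308. 189.]
hA [212. 177.]
hB [301. 180.]
railL [249. 160.]
railR [277. 161.]
lidA [184. 101.]
lidB [337. 104.]
```

View pics/w1.png

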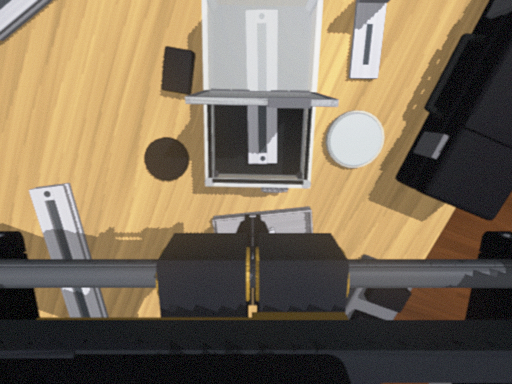

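The wrist view agrees with the predictions:
- Box front corners are at (205,186) and (312,186). The tool is aligned with the box, so its yaw needs about -0.025 rad correction.
- The lid edge is at row 100.
- The rail runs from (262,164) to (262,10).

I update the box axes and descend in front of the lid.

```bash
sed -i 's/XB=np.array(\[.349,-.937,0\])/XB=np.array([.372,-.928,0])/' h.py; python3 - <<'E'
from h import *
go([.07,0,.17])
m=arm.camera_model("wrist")
for k in((262.5,164),(262.5,11)): print("rail ends box mm",1e3*B.T@(plane("wrist",k,.046,m)-C))
for k in((205,186),(312,186)): print("front corners box mm",1e3*B.T@(plane("wrist",k,.084,m)-C))
for k in((188,99),(335,101)): print("lid",1e3*B.T@(plane("wrist",k,.195,m)-C))
E
```

```text
t 2.45 tip box mm [ 88.3  -6.  281.4] F [ 0.1 -0.1  0.3] w 0.4
shift cm [11.14  1.81  0.67] turn [-0.    -0.007 -0.002]
rail ends box mm [88.4825368   6.02174841 46.        ]
rail ends box mm [-95.70648922   4.53944388  46.        ]
front corners box mm [109.47808027 -66.17680264  84.        ]
front corners box mm [109.32435337  66.50948961  84.        ]
lid [  9.18163858 -58.59659429 195.        ]
lid [ 10.81422876  59.96035681 195.        ]
```

Emit:
{"method": "carry_out", "body": {
  "targets": "3 0.5 0.2 0 0 0 0; 3 0.5 0.2 0 0 0 0; 3 0.5 0 0 0 0 0; 2 0.3 0 0 0 0 0; 0 0 0 0 0 0 0"
}}

```text
clock: 2.95
eef_pos: [0.6245, 0.0463, 0.1943]
tool_rot: [[-0.006, -0.386, 0.922], [-0.0, 0.922, 0.386], [-1.0, 0.002, -0.005]]
ft_force: [0.3, -0.6, 0.1]
grip_width: 0.0002
```

```bash
python3 -c "
from h import *
go([.0,0,.165])"
```

```text
t 2.95 tip box mm [ 61.8  -2.3 169.3] F [ 0.3 -0.6  0.1] w 0.2
shift cm [0.44 6.18 0.31] turn [ 0.015 -0.005 -0.002]
```

Emit:
{"method": "carry_out", "body": {
  "targets": "0 2 0.3 0.01 0 0 0; 0 2 0 0 0 0 0; 0 1.5 0 0 0 0 0; 0 1.5 0 0 0 0 0; 0 1.5 0 0 0 0 0; 0.3 1.5 0 0 0 0 0; 0 0 0 0 0 0 0"
}}

```text
clock: 3.65
eef_pos: [0.5868, 0.1487, 0.1963]
tool_rot: [[-0.001, -0.385, 0.923], [0.0, 0.923, 0.385], [-1.0, 0.001, -0.001]]
ft_force: [0.9, -0.6, 0.1]
grip_width: 0.0011
```

```bash
python3 -c "
from h import *
go([-.045,0,.152])"
```

```text
t 3.65 tip box mm [-47.2   0.9 171.3] F [ 0.9 -0.6  0.1] w 1.1
shift cm [ 1.93 -0.22 -0.09] turn [ 0.014 -0.001 -0.001]
```

Emit:
{"method": "carry_out", "body": {
  "targets": "1 0 0 0.01 0 0 0; 1 0 0 0 0 0 0; 1 0.7 0 0 0 0 0; 1 0.6 0 0 0 0 0; 1 0.5 0 0 0 0 0; 1 0.3 0 0 0 0 0; 0 0 0 0 0 0 0"
}}

```text
clock: 4.35
eef_pos: [0.5782, 0.1686, 0.1295]
tool_rot: [[-0.003, -0.374, 0.927], [-0.0, 0.927, 0.374], [-1.0, 0.001, -0.003]]
ft_force: [0.1, -0.0, -0.3]
grip_width: 0.0006
```

```bash
python3 -c "
from h import *
go([-.075,0,.092])"
```

```text
t 4.35 tip box mm [-69.    0.3 104.5] F [ 0.1 -0.  -0.3] w 0.6
shift cm [ 1.25  0.6  -0.03] turn [ 0.002 -0.003 -0.001]
```

Emit:
{"method": "carry_out", "body": {
  "targets": "0.5 0.2 0 0 0 0 0; 0.4 0 0 0 0 0 0; 0.3 0 0 0 0 0 0; 0 0 0 0 0 0 0"
}}

```text
clock: 4.75
eef_pos: [0.5776, 0.1706, 0.1167]
tool_rot: [[-0.002, -0.374, 0.927], [-0.0, 0.927, 0.374], [-1.0, 0.001, -0.002]]
ft_force: [0.0, 0.4, 0.3]
grip_width: 0.0006
```

```bash
python3 -c "
from h import *
go([-.075,0,.092])"
```

```text
t 4.75 tip box mm [-71.    0.5  91.7] F [0.  0.4 0.3] w 0.6
shift cm [-0.03  0.4  -0.06] turn [ 0.002 -0.002 -0.001]
```

The fingertip is at 91.7 mm over the lid, so the lid should be flat. I rise, move forward and look.

Emit:
{"method": "carry_out", "body": {
  "targets": "-4 0 0 0 0 0 0; -4 0 0 0 0 0 0; -4 -2 0 0 0 0 0.3; 0 -4.5 0.2 0 0 0 0.58; 0 -4.5 0 0 0 0 0.58; 0 -4.5 0 0 0 0 0.58; 0 -1.5 0 0 0 0 0.58; 0 0 0 0 0 0 0.58"
}}

```text
clock: 5.55
eef_pos: [0.6457, 0.0083, 0.2441]
tool_rot: [[0.002, -0.376, 0.927], [-0.002, 0.927, 0.376], [-1.0, -0.002, 0.001]]
ft_force: [-0.4, 0.0, 0.0]
grip_width: 0.0433
```

```bash
python3 - <<'E'
from h import *
go([.04,.005,.12])
a=arm.capture("wrist");m=arm.camera_model("wrist");b=arm.capture("side")
cv2.imwrite("pics/w2.png",np.hstack([cv2.resize(a,(440,330)),cv2.resize(b[130:240,225:355],(360,330))]))
np.save("m2.npy",m,allow_pickle=True);cv2.imwrite("pics/w2raw.png",a)
E
```

```text
t 5.55 tip box mm [105.1   3.4 219.1] F [-0.4  0.   0. ] w 43.3
shift cm [9.89 6.52 0.18] turn [0.004 0.001 0.002]
```

View pics/w2.png

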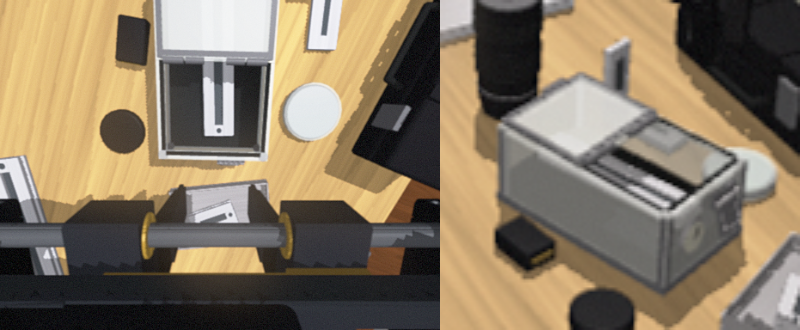

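Both views show the lid flat on the rear top. In the wrist view the rail's front edge is at (204-235,136) in the crop. I triangulate its height from the two wrist places.

```bash
python3 - <<'E'
from h import *
m2=np.load("m2.npy",allow_pickle=True).item()
# pose of view 1: camera fixed to tool, so move the model by the two tool poses
T=lambda R,p:np.block([[np.array(R),np.array(p).reshape(3,1)],[np.zeros((1,3)),1]])
s=arm.sense();T2=T(s["tool_rot"],s["eef_pos"])
T1=T([[-0.007,-0.372,0.928],[-0.001,0.928,0.372],[-1,0.002,-0.007]],[.6311,.0198,.3064])
m1={"K":m2["K"],"world_to_cam":np.array(m2["world_to_cam"])@T2@np.linalg.inv(T1)}
g=cv2.cvtColor(cv2.imread("pics/w2raw.png"),6)
print("row profile",g[140:172:2,255]);print("col profile",g[135,225:290:3])
f=1.1636
for n,a,b in(("rail front",(262.5,164),(219.5*f,136*f)),("boxFA",(205,186),(157*f,161*f)),("boxFB",(312,186),(268*f,160*f))):
  p,e=tri([ray("wrist",a,m1),ray("wrist",b,m2)]);print(n,np.round(1e3*B.T@(p-C),1),"err mm",round(e*1e3,2), "onto plane:",np.round(1e3*B.T@(plane("wrist",b,.046 if n[0]=="r" else .084,m2)-C),1))
for k in((237.4,158),(273.4,158),(238.5,80),(272.5,80)): print(np.round(1e3*B.T@(plane("wrist",k,.046,m2)-C),1))
go([.04,.005,.12])
E
```

```text
row profile [104 106 121 235 230 103  93 151 238 131  54  67  68  66  68  85]
col profile [ 67  58  67  49 158 234 232 230 201 109 110  99 234 231 233 236  47  56
  49  39  40  38]
rail front [ 52.7   2.3 261. ] err mm 1.99 onto plane: [87.3  7.  46. ]
boxFA [ 97.9 -56.5 137.5] err mm 0.65 onto plane: [111.7 -68.3  84. ]
boxFB [ 41.6  11.4 356.7] err mm 2.38 onto plane: [110.   64.8  84. ]
[ 87.1 -13.4  46. ]
[87.  27.3 46. ]
[  3.8 -11.5  46. ]
[ 3.6 24.5 46. ]
t 5.65 tip box mm [102.8   3.5 219. ] F [-0.4  0.5  0.9] w 50.8
shift cm [9.89 6.29 0.18] turn [0.006 0.    0.001]
```

Emit:
{"method": "carry_out", "body": {
  "targets": "2 4 0.2 0 0 0 0.58; 3 2.3 0 0 0 0 0.58; 3 0 0 0 0 0 0.58; 2 0 0 0 0 0 0.58; 0 0 0 0 0 0 0.58"
}}

```text
clock: 6.15
eef_pos: [0.6192, 0.0801, 0.1423]
tool_rot: [[0.003, -0.384, 0.923], [-0.0, 0.923, 0.384], [-1.0, -0.001, 0.002]]
ft_force: [-0.0, 0.1, 0.3]
grip_width: 0.0551
```

```bash
python3 - <<'E'
from h import *
m2=np.load("m2.npy",allow_pickle=True).item()
p,e=tri([ray("scene",(122.5*.3+224.65,259*.3+169.65)),ray("wrist",(255.4,158),m2)]);print("rail front top",np.round(1e3*B.T@(p-C),1),e)
go([.04,.006,.04])
cv2.imwrite("pics/w3.png",arm.capture("wrist"))
E
```

```text
rail front top [86.   7.5 49.8] 0.0006905392673355454
t 6.15 tip box mm [ 28.5   5.5 117.3] F [-0.   0.1  0.3] w 55.1
shift cm [ 7.73 -1.15  0.02] turn [0.013 0.002 0.001]
```

View pics/w3.png

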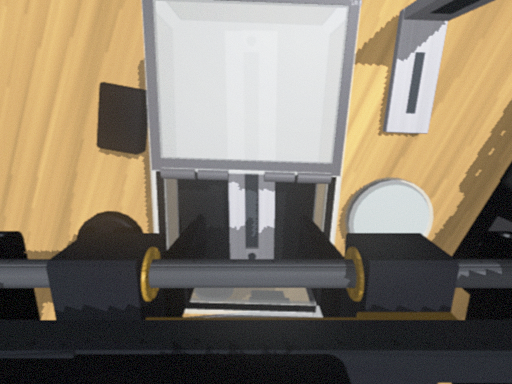

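The rail is centred between the fingers (column 252), and two views give its top at about 48 mm. I descend.

Emit:
{"method": "carry_out", "body": {
  "targets": "1.5 -1.0 0 0.012 0 0 0.58; 2 0 0 0 0 0 0.58; 2 0 0 0 0 0 0.58; 1.3 0 0 0 0 0 0.58; 0.5 0 0 0 0 0 0.58; 0 0 0 0 0 0 0.58"
}}

```text
clock: 6.8
eef_pos: [0.6273, 0.0701, 0.0718]
tool_rot: [[0.013, -0.372, 0.928], [-0.0, 0.928, 0.372], [-1.0, -0.005, 0.012]]
ft_force: [0.3, -0.6, 0.3]
grip_width: 0.055
```

```bash
python3 -c "
from h import *
go([.04,.006,.0355])"
```

```text
t 6.8 tip box mm [40.9  9.6 46.8] F [ 0.3 -0.6  0.3] w 55.0
shift cm [ 1.12  0.08 -0.34] turn [-0.001  0.012  0.005]
```

Emit:
{"method": "carry_out", "body": {
  "targets": "0.5 0 -0.3 0 0.012 0 0.58; 0.5 0 0 0 0 0 0.58; 0.2 0 0 0 0 0 0.58; 0 0 0 0 0 0 0.58"
}}

```text
clock: 7.2
eef_pos: [0.6253, 0.0687, 0.0608]
tool_rot: [[0.004, -0.371, 0.929], [-0.005, 0.929, 0.371], [-1.0, -0.006, 0.002]]
ft_force: [-1.0, -0.5, 0.3]
grip_width: 0.055
```

```bash
python3 -c "
from h import *
go([.04,.006,.0355])"
```

```text
t 7.2 tip box mm [41.5  7.  35.8] F [-1.  -0.5  0.3] w 55.0
shift cm [ 0.03  0.13 -0.09] turn [-0.001  0.002  0.006]
```

Emit:
{"method": "carry_out", "body": {
  "targets": "0 0 0 0 0 0 0.3; 0 0 0 0 0 0 0; 0 0 0 0 0 0 0; 0 0 0 0 0 0 0; 0 0 0 0 0 0 0",
  "grip_force": 60
}}

```text
clock: 7.7
eef_pos: [0.6255, 0.0688, 0.0613]
tool_rot: [[0.005, -0.371, 0.928], [-0.005, 0.928, 0.371], [-1.0, -0.006, 0.003]]
ft_force: [-0.1, -0.7, -1.1]
grip_width: 0.0375
```

```bash
cat >>h.py <<'E'
def plan(th,rear,n,thn=0):
    """go() to a rail pose: tilt th deg, lower rear edge at box (x,z) mm; rail point 'n' mm ahead of the rear end held at tip"""
    pass
E
python3 -c "
from h import *
go([.04,.006,.0355]);s=arm.sense();print(s['moment'])"
```

```text
t 7.7 tip box mm [41.5  7.2 36.3] F [-0.1 -0.7 -1.1] w 37.5
shift cm [ 0.08  0.13 -0.11] turn [-0.001  0.003  0.006]
[-0.08915563  0.00480686 -0.00034929]
```

```bash
python3 - <<'E'
s=open('h.py').read();i=s.index("def plan");s=s[:i]+'''
A0=(138.5,4.3) # tip on the rail: mm from the rear end, mm above underside
def rail(tool_tilt=None):
    s=arm.sense();x=B.T@s["tool_rot"][:,0];th=np.arctan2(x[0],-x[2]);tip=1e3*B.T@(s["eef_pos"]+.025*s["tool_rot"][:,0]-C)
    c,n=np.cos(th),np.sin(th);r=np.array([tip[0]-A0[0]*c+A0[1]*n,tip[2]-A0[0]*n-A0[1]*c])
    print("t",round(s["clock"],2),"rail tilt",round(np.degrees(th),1),"rear low",np.round(r,1),"y",round(tip[1],1),"rear top-at-x0",round(r[1]-r[0]*n/c+14/c,1),"low-at-x100",round(r[1]+(100-r[0])*n/c,1),"front",np.round(r+[185*c,185*n],1),"F",np.round(s["ft_force"],1),"M",np.round(s["moment"],2),"w",round(1e3*s["grip_width"],1))
    return th,tip
def path(way):
    th,tip=rail();P=np.array([tip[0],tip[2]])-25*np.array([np.sin(th),-np.cos(th)])
    for d,xr,zr in way:
        t=np.radians(d);c,n=np.cos(t),np.sin(t)
        T=np.array([xr+A0[0]*c-A0[1]*n,zr+A0[0]*n+A0[1]*c])-25*np.array([n,-c])
        D=(T-P)/10;sx=D@[np.sin(th),-np.cos(th)];sy=D@[-np.cos(th),-np.sin(th)]
        print("%.2f %.2f 0 0 0 %.3f 0;"%(sx,sy,th-t));P,th=T,t
'''
open('h.py','w').write(s)
E
python3 -c "
from h import *
path([(2.5,-96.5,33.5),(5,-96,34.5),(7.5,-96,34.5),(10,-96,34.5),(12.5,-96,34.5),(15,-95,34.5)])"
```

```text
Traceback (most recent call last):
  File "h.py", line 15, in path
    th,tip=rail();P=np.array([tip[0],tip[2]])-25*np.array([np.sin(th),-np.cos(th)])
           ~~~~^^
  File "h.py", line 10, in rail
    s=arm.sense();x=B.T@s["tool_rot"][:,0];th=np.arctan2(x[0],-x[2]);tip=1e3*B.T@(s["eef_pos"]+.025*s["tool_rot"][:,0]-C)
                    ^
NameError: name 'B' is not defined
```

```bash
python3 - <<'E'
s=open('h.py').read();i=s.index("\nA0=")
open('h.py','w').write(s[:i]+'''
C=np.array([.6035,.1045,0]);XB=np.array([.372,-.928,0]);XB/=np.linalg.norm(XB);YB=np.array([-XB[1],XB[0],0])
B=np.c_[XB,YB,[0,0,1]]
'''+s[i:])
E
python3 -c "
from h import *
path([(2.5,-96.5,33.5),(5,-96,34.5),(7.5,-96,34.5),(10,-96,34.5),(12.5,-96,34.5),(15,-95,34.5)])"
```

```text
t 7.7 rail tilt 0.4 rear low [-97.   31.1] y 7.2 rear top-at-x0 45.7 low-at-x100 32.3 front [88.  32.3] F [-0.1 -0.7 -1.1] M [-0.09  0.   -0.  ] w 37.5
-0.75 0.07 0 0 0 -0.037 0;
-0.70 0.09 0 0 0 -0.044 0;
-0.60 0.14 0 0 0 -0.044 0;
-0.60 0.14 0 0 0 -0.044 0;
-0.60 0.14 0 0 0 -0.044 0;
-0.58 0.04 0 0 0 -0.044 0;
```

Emit:
{"method": "carry_out", "body": {
  "targets": "-0.75 0.07 0 0 0 -0.037 0; -0.7 0.09 0 0 0 -0.044 0; -0.6 0.14 0 0 0 -0.044 0; 0 0 0 0 0 0 0"
}}

```text
clock: 8.1
eef_pos: [0.6236, 0.072, 0.0814]
tool_rot: [[0.051, -0.367, 0.929], [-0.125, 0.92, 0.371], [-0.991, -0.135, 0.001]]
ft_force: [0.4, -0.7, -2.8]
grip_width: 0.0377
```

```bash
python3 -c "
from h import *
path([(10,-96,34.5),(12.5,-96,34.5),(15,-95,34.5)])"
```

```text
t 8.1 rail tilt 7.7 rear low [-95.6  33.7] y 6.6 rear top-at-x0 60.9 low-at-x100 60.3 front [87.7 58.6] F [ 0.4 -0.7 -2.8] M [-0.05  0.01 -0.01] w 37.7
-0.63 0.16 0 0 0 -0.039 0;
-0.60 0.14 0 0 0 -0.044 0;
-0.58 0.04 0 0 0 -0.044 0;
```

Emit:
{"method": "carry_out", "body": {
  "targets": "-0.63 0.16 0 0 0 -0.039 0; -0.6 0.14 0 0 0 -0.044 0; -0.58 0.04 0 0 0 -0.044 0; 0 0 0 0 0 0 0"
}}

```text
clock: 8.5
eef_pos: [0.6207, 0.0776, 0.0977]
tool_rot: [[0.095, -0.358, 0.929], [-0.24, 0.898, 0.37], [-0.966, -0.258, -0.001]]
ft_force: [-0.2, 1.2, -2.4]
grip_width: 0.0372
```

```bash
python3 - <<'E'
from h import *
path([(16,-85,38),(18,-75,40.5),(20,-65,43),(20,-50,48),(20,-35,53.5)])
b=arm.capture("side");a=arm.capture("scene");R=lambda i,y,x:cv2.resize(i[y:y+110,x:x+120],(400,367),interpolation=2)
cv2.imwrite("pics/t1.png",np.hstack([R(a,165,230),R(b,130,240)]))
E
```

```text
t 8.5 rail tilt 14.9 rear low [-94.9  33.7] y 5.9 rear top-at-x0 73.5 low-at-x100 85.7 front [83.9 81.4] F [-0.2  1.2 -2.4] M [ 0.07  0.01 -0.05] w 37.2
-0.42 -1.01 0 0 0 -0.019 0;
-0.45 -0.92 0 0 0 -0.035 0;
-0.41 -0.92 0 0 0 -0.035 0;
0.04 -1.58 0 0 0 0.000 0;
-0.00 -1.60 0 0 0 0.000 0;
```

View pics/t1.png

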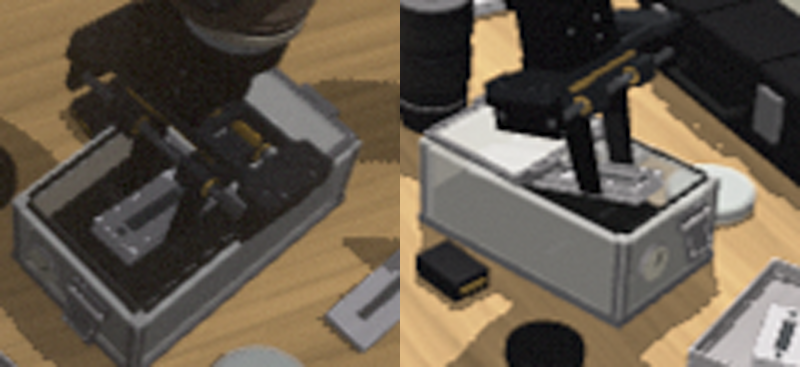

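The rail is tilted in the grip with its front end raised: scene crop (95-130, 222-265), side crop near (650,190). I compare with the predicted front corners before drawing it out.

```bash
python3 - <<'E'
from h import *
c,n=np.cos(np.radians(14.9)),np.sin(np.radians(14.9))
for y in(-13,25):
  for h in(0,14):
    p=C+B@np.array([-94.9+185*c-h*n,y,33.7+185*n+h*c])/1e3
    u=proj("scene",p)+.35;v=proj("side",p)+.35
    print(y,h,np.round((u-[230,165])/.3),np.round((v-[240,130])/.3+[400,0]))
E
```

```text
Traceback (most recent call last):
NameError: name 'proj' is not defined
```

```bash
cat >>h.py <<'E'
def proj(n,p,m=None):
    m=m or arm.camera_model(n);W=np.array(m["world_to_cam"]);q=W[:3,:3]@p+W[:3,3]
    return (np.array(m["K"])@[q[0],-q[1],-q[2]])[:2]/-q[2]
E
python3 - <<'E'
from h import *
for th in(14.9,8):
 c,n=np.cos(np.radians(th)),np.sin(np.radians(th))
 for y in(-13,25):
  for h in(0,14):
    p=C+B@np.array([-94.9+185*c-h*n,y,33.7+185*n+h*c])/1e3
    u=proj("scene",p)+.35;v=proj("side",p)+.35
    print(th,y,h,np.round((u-[230,165])/.3),np.round((v-[240,130])/.3+[400,0]))
E
```

```text
14.9 -13 0 [ 88. 233.] [638. 204.]
14.9 -13 14 [ 93. 220.] [635. 188.]
14.9 25 0 [127. 269.] [665. 185.]
14.9 25 14 [131. 257.] [663. 169.]
8 -13 0 [ 83. 252.] [640. 228.]
8 -13 14 [ 86. 241.] [639. 213.]
8 25 0 [120. 288.] [667. 209.]
8 25 14 [123. 277.] [667. 194.]
```

The image matches a 14.9° tilt, so the rail has not slipped. I draw it out along its axis.

Emit:
{"method": "carry_out", "body": {
  "targets": "-0.42 -1 0 0 0 -0.019 0; -0.45 -0.92 0 0 0 -0.035 0; -0.41 -0.92 0 0 0 -0.035 0; 0 0 0 0 0 0 0"
}}

```text
clock: 9.0
eef_pos: [0.6305, 0.0511, 0.1178]
tool_rot: [[0.123, -0.346, 0.93], [-0.319, 0.874, 0.367], [-0.94, -0.342, -0.003]]
ft_force: [0.4, -0.2, -2.0]
grip_width: 0.0374
```

```bash
python3 -c "
from h import *
path([(20,-55,46),(20,-40,51.5),(20,-25,57),(20,-10,62.5),(20,5,68),(20,17,74),(20,20,95),(20,20,120)])"
```

```text
t 9.0 rail tilt 20.0 rear low [-60.5  42.9] y 5.1 rear top-at-x0 79.8 low-at-x100 101.3 front [113.3 106.2] F [ 0.4 -0.2 -2. ] M [0.16 0.06 0.02] w 37.4
-0.10 -0.62 0 0 0 0.000 0;
-0.00 -1.60 0 0 0 0.000 0;
-0.00 -1.60 0 0 0 0.000 0;
-0.00 -1.60 0 0 0 0.000 0;
-0.00 -1.60 0 0 0 0.000 0;
-0.15 -1.33 0 0 0 0.000 0;
-1.87 -1.00 0 0 0 0.000 0;
-2.35 -0.86 0 0 0 0.000 0;
```

The clearance under the hatch's rear edge is nearly gone (0.2 mm). I lower the rail perpendicular to its axis by 6 mm, then draw it along the axis.

Emit:
{"method": "carry_out", "body": {
  "targets": "0.6 0 0 0 0 0 0; 0 -1.2 0 0 0 0 0; 0 -1.5 0 0 0 0 0; 0 -1.5 0 0 0 0 0; 0 0 0 0 0 0 0"
}}

```text
clock: 9.5
eef_pos: [0.6467, 0.0085, 0.1254]
tool_rot: [[0.119, -0.346, 0.93], [-0.316, 0.875, 0.366], [-0.941, -0.338, -0.005]]
ft_force: [-0.4, 0.1, -2.4]
grip_width: 0.0376
```

```bash
python3 -c "
from h import *
rail()"
```

```text
t 9.5 rail tilt 19.8 rear low [-15.3  51. ] y 4.2 rear top-at-x0 71.4 low-at-x100 92.4 front [158.8 113.6] F [-0.4  0.1 -2.4] M [0.11 0.11 0.02] w 37.6
```

Emit:
{"method": "carry_out", "body": {
  "targets": "0 -1.5 0 0 0 0 0; 0 -1.5 0 0 0 0 0; -0.2 -0.7 0 0 0 0 0; -1.4 -0.6 0 0 0 0 0; -2.4 -0.9 0 0 0 0 0; 0 0 0 0 0 0 0"
}}

```text
clock: 10.1
eef_pos: [0.6593, -0.0251, 0.1818]
tool_rot: [[0.115, -0.347, 0.931], [-0.314, 0.876, 0.365], [-0.942, -0.334, -0.008]]
ft_force: [0.8, -0.3, -2.3]
grip_width: 0.0375
```

```bash
python3 -c "
from h import *
rail()"
```

```text
t 10.1 rail tilt 19.5 rear low [ 20.3 107.9] y 3.3 rear top-at-x0 115.6 low-at-x100 136.2 front [194.6 169.8] F [ 0.8 -0.3 -2.3] M [0.18 0.07 0.01] w 37.5
```

Clear of the box. I lift further, level it a little and bring it back over the box.

Emit:
{"method": "carry_out", "body": {
  "targets": "-2.8 -1 0 0 0 0 0; -2.8 -1 0 0 0 0 0; -2.8 -1 0 0 0 0 0; -1 1.5 0 0 0 0.06 0; 0 2 0 0 0 0.06 0; 0 2 0 0 0 0.06 0; 0 1 0 0 0 0.06 0; 0 0 0 0 0 0 0; 0 0 0 0 0 0 0; 0 0 0 0 0 0 0"
}}

```text
clock: 11.1
eef_pos: [0.6316, 0.0435, 0.2647]
tool_rot: [[0.024, -0.368, 0.929], [-0.09, 0.925, 0.369], [-0.996, -0.092, -0.011]]
ft_force: [-0.4, 0.1, -2.1]
grip_width: 0.0373
```

```bash
python3 - <<'E'
from h import *
rail();b=arm.capture("side");a=arm.capture("scene");rail()
cv2.imwrite("pics/f1.png",np.hstack([cv2.resize(a[130:290,190:390],(400,320)),cv2.resize(b[80:240,200:400],(400,320))]))
E
```

```text
t 11.1 rail tilt 5.3 rear low [-68.1 222.8] y 3.1 rear top-at-x0 243.2 low-at-x100 238.4 front [116.1 239.8] F [-0.4  0.1 -2.1] M [-0.11  0.03 -0.03] w 37.3
t 11.2 rail tilt 5.2 rear low [-68.1 222.9] y 3.1 rear top-at-x0 243.3 low-at-x100 238.4 front [116.1 239.9] F [-1.   0.  -2.9] M [-0.04  0.02  0.06] w 37.6
```

View pics/f1.png

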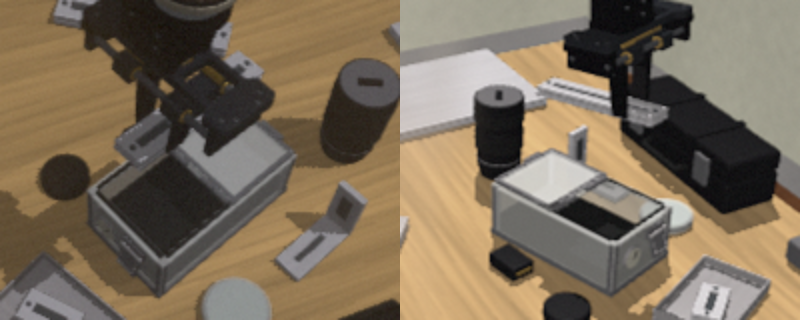

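The rail is held level at scene crop (150,140) and side crop (600,100), well above the box. The box is empty, the lid is flat, and nothing else has visibly moved. I'm handing it in.

```bash
python3 -c "
from bench import arm
print(arm.close_job())"
```

```text
the job is handed in; nothing more can be done
None
```

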